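# Gauge the shelf-post socket and fit the post that stands level

### The job

The glass shelf needs its second post back. Take the depth rod and feel gently for the hard bottom of the open socket in the white base rail, beneath its springy dust plate, then stand the rod back in its holder. Then take from the rack the one post that will stand level with the post already on the rail, lower it gently into the socket until it stands fully home, and let go; leave the other posts and the toiletries where they are.

Things in the scene. Friction and masses are not known exactly. Their poses are not given: they have to be found in the camera images.
- socket (a point): centre of the mouth of the open bore in the top of the white rail; axes as the rail's, z up. The bore is 20 mm wide, chamfered 1.5 mm, straight down. A dust plate 6 mm below the mouth hides the depth; it sinks ahead of what is pushed in (spring under 0.5 N) and comes up again. The floor under it stops the plate firmly (gives about 2 mm at 6 N), 27, 37, 47 or 57 mm below the mouth; only felt
- rail: white base rail, a fixed block 60 x 240 x 70 mm (x, y, z), top 70 mm above the bench; origin at the centre of its underside, x across, y along it, z up. The open socket is 70 mm from its middle along +y; 70 mm from its middle along -y stands the fixed neighbour post, 18 mm thick, its top 50 mm above the rail's top
- rod_mid (a point): the depth rod, loose, 140 mm long, 70 g, standing upright in its holder: a steel shaft 10 mm thick and 95 mm long below, a white plastic handle 18 mm thick and 45 mm long on top. This point is on its axis half-way up, 70 mm above the tip; z runs up the rod to the handle, whose middle is 47 mm above this point (the upper end 70 mm)
- rod_tip (a point): flat lower end of the depth rod, on its axis; z up the rod
- holder_hole0 (a point): centre of the mouth of the hole in the rod's holder, a fixed grey block 60 x 60 x 40 mm; the hole is 13 mm wide with a 3 mm chamfer and 30 mm deep; z up. The rod's home is upright in it, tip on the bottom
- post77_mid (a point): loose round metal post, 18 mm thick, 77 mm long, about 139 g, standing upright in one of the four holes of the low grey rack (which hole varies). This point is on its axis half-way up, 38.5 mm above its foot; z up
- post87_mid (a point): loose round metal post, 18 mm thick, 87 mm long, about 157 g, standing upright in one of the four holes of the low grey rack (which hole varies). This point is on its axis half-way up, 43.5 mm above its foot; z up
- post97_mid (a point): loose round metal post, 18 mm thick, 97 mm long, about 175 g, standing upright in one of the four holes of the low grey rack (which hole varies). This point is on its axis half-way up, 48.5 mm above its foot; z up
- post107_mid (a point): loose round metal post, 18 mm thick, 107 mm long, about 193 g, standing upright in one of the four holes of the low grey rack (which hole varies). This point is on its axis half-way up, 53.5 mm above its foot; z up
- rack: the low grey rack that the posts stand in, a fixed block 56 x 216 x 24 mm with four holes 21 mm wide, 16 mm deep, 50 mm apart; origin at the centre of its underside, row of holes along its y, z up. The posts' feet are 8 mm above the bench
- bottle: white bottle with a press-button top, 66 mm wide, 144 mm tall, loose, not to be disturbed; origin at the centre of its underside, z up
- denture_case: plastic denture case with a lid, 77 x 92 x 39 mm, loose, not to be disturbed; origin at the centre of its underside, z up
- cup: ochre ceramic cup, 76 mm wide, 85 mm tall, loose, not to be disturbed; origin at the centre of its underside, z up
- scrubber: green silicone foot scrubber, 55 x 110 x 40 mm, loose, not to be disturbed; origin at the centre of its underside, z up
- soap_dish: white dish with a bar of soap, 80 x 115 x 28 mm, loose, not to be disturbed; origin at the centre of its underside, z up
- jar: small amber jar with a metal cap, 56 mm wide, 60 mm tall, loose, not to be disturbed; origin at the centre of its underside, z up
- nail_brush: wooden nail brush, 40 x 85 x 30 mm, loose, not to be disturbed; origin at the centre of its underside, z up
There are look-alikes about, which are no part of the job. What is shaped like the part that bears rod_mid but orange or red is not meant.

How it is judged:
By the outcome, as a careful person would: the job done as asked, in the order asked, and still so for the second after the job is handed in, with the robot touching nothing.
It also fails if it takes over 67 s, if anything falls off the work surface, if the arm or the gripper's body presses on something with over 40 N, if the wrist force passes 120 N, or if a joint passes its speed limit or range.

### The arm

A 6-joint arm with a two-finger parallel gripper is mounted at the origin on the work surface. World frame = base frame: x ahead of the robot, y to its left, z up, the work surface at z = 0. Lengths are in m, angles in rad, forces in N, time in s.
With the tool pointing down it reaches from about 0.3 to 0.875 m from the base axis. Payload 6.4 kg.
Tool frame: the origin (TCP) lies at the centre of the arm's flange, where the gripper is bolted on; the fingertips stand 173 mm ahead of it and the grasp point (between the pads) lies 155 mm ahead of it; z points along the fingers, x is the direction in which the jaws open and shut, and the axes are right-handed (so a half turn about z gives the same grasp; the last joint's range is limited). The gripper opens to 85 mm and grips with 20 to 120 N. Pads are 22 mm wide; open, the fingers measure 114 mm over their backs; the gripper's body (76 mm by 85 mm) begins 54 mm behind the grasp point. The pads swing forward as they close: fully open they stand 13 mm farther back than shut.
Start: joints at [1.135, 0.181, 1.607, -0, 1.354, -0.206], TCP at [0.131, 0.56, 0.405] pointing down, gripper open.
Joint ranges: [-2.99, 2.99], [-0.89, 2.07], [0.3, 2.58], [-1.14, 4.28], [0, 2.63], [-3.12, 3.12]. Speed limits (rad/s): [2.57, 2.57, 3.01, 3.14, 3.14, 3.14].

### API

Orientations are given as a unit quaternion [w, x, y, z].
In Python, from bench import ctrl gives the robot as it stands. The module is installed in compiled form; this text tells all that it offers.
- The arm moves only by the tool move_arm, never from a script. Its argument "moves" is a list of rows, each an object of numbers: "gripper": the opening in per cent of the stroke, from 0 (shut) to 100 (fully open); "x", "y", "z": the shift along the tool's x, y, z in cm; "roll": the turn about the tool's z in degrees. In form: [{"gripper": .., "x": .., "y": .., "z": .., "roll": ..}, ...]. A call has 1 to 5 rows; each row shifts and turns the commanded pose from where the row before left it, along the tool's axes as they then stand; what a row does not reach is not made up. A row lasts 1/8 s, in which the tool goes at most 62.5 mm and 10.7 degrees, less where a joint would pass 70% of its speed; a pose out of reach is approached as far as the arm can. A call is refused whole if a number of a shift passes 6.25 or a number of a turn 10.7, either way. A call with a gripper value outside its range is refused whole. The fingers move at their own pace and stop on an object; the grip force is fixed at half the most. Time passes only in rows, so rows that do not move let the fingers close. It gives the time, the measured TCP pose, the force and the opening at its end, in the units of the state.
- ctrl.get_obs(): the state, without advancing time (a new reading comes with each control period).
- ctrl.camera(name): name is "scene" or "top" or "wrist"; returns a dict with "img" (384x512x3 uint8, red, green, blue), "fx", "fy", "cx", "cy" (pixels), "world_from_camera" (4x4, takes a point from camera to world coordinates); the wrist camera has in their place "tool_from_camera" (4x4, takes a point from camera to tool coordinates, whose origin is the TCP and whose axes are the tool frame's). Camera axes: x right, y up, looking along -z (the intrinsics and any distortion apply to the point x, -y, -z); pixel columns grow to the right and rows downward; lengths in m; the calibration is good to about 2 mm. A picture is of the moment at which its call begins: read the wrist's pose just before it. There is no depth.
- ctrl.hand_in(): hands the job in, once; it reports no verdict.
The state is a dict: "time_s": time; "q": joint angles; "dq": joint speeds; "joint_efforts": joint torques, N m; "eef_pos": TCP position; "eef_rot": TCP orientation; "wrist_force": force on the tool from outside, world axes, zero at the start; "torque": the same for the moment, N m; "opening": opening from 0.0 (shut) to 1.0 (fully open).
Only numpy, scipy, OpenCV 4.12 (cv2) and the standard library are available. Lean on these libraries where they do the work, as an engineer would, in place of code of your own. Each camera call takes 0.05 s, during which the arm holds its last target. There are 200 camera calls.

## Working session

There is one attempt and no reset: what is moved stays moved. The work goes in short steps, Python scripts to look and compute and a tool call to move; the robot and the scene stay as the last step left them, time stands still between calls to the robot, and variables do not carry over. Pictures are saved under pics/ and viewed, about 8 in all and at most 12, crops included, and the job is handed in when it is done.

Besides the shell and the picture viewer there is one more tool, called after "Call:" by a JSON object that holds its "name" and its "arguments". move_arm: Moves the arm, as the interface text tells. Its arguments: {"type":"object","properties":{"moves":{"type":"array","items":{"type":"object","properties":{"gripper":{"type":"number"},"x":{"type":"number"},"y":{"type":"number"},"z":{"type":"number"},"roll":{"type":"number"}}}}},"required":["moves"]}

```bash
mkdir -p pics && python3 - <<'E'
from bench import ctrl
import cv2,numpy as np
o=ctrl.get_obs();print({k:np.round(v,4) for k,v in o.items()})
for n in("scene","top"):
    c=ctrl.camera(n);cv2.imwrite(f"pics/{n}.png",c["img"][:,:,::-1]);
    cv2.imwrite(f"pics/{n}_b.png",cv2.resize(c["img"][:,:,::-1],(768,576)))
    np.savez(f"pics/{n}.npz",**{k:np.array(v) for k,v in c.items()})
    print(n,[k for k in c],c["fx"],c["fy"],c["cx"],c["cy"]);print(np.round(c["world_from_camera"],4))
E
```

```text
{'time_s': np.float64(0.0), 'q': array([ 1.1347,  0.1816,  1.608 , -0.    ,  1.3538, -0.2063]), 'dq': array([-0.0008,  0.0007,  0.0016, -0.0015, -0.0014, -0.001 ]), 'joint_efforts': array([-4.00000e-04, -4.44865e+01, -3.51334e+01, -2.00000e-04,
        9.00000e-03, -0.00000e+00]), 'eef_pos': array([0.1309, 0.5596, 0.4038]), 'eef_rot': array([ 4.000e-04,  7.835e-01,  6.214e-01, -8.000e-04]), 'wrist_force': array([-0.0359, -0.4656, -0.0057]), 'torque': array([ 0.0394, -0.0019, -0.0086]), 'opening': np.float64(1.0006)}
scene ['img', 'fx', 'fy', 'cx', 'cy', 'world_from_camera'] 460.6049739573647 460.6049739573647 254.9080542293444 193.01593071419862
[[ 0.2262 -0.6967  0.6807  1.5278]
 [ 0.974   0.1703 -0.1494 -0.2051]
 [-0.0118  0.6968  0.7171  1.101 ]
 [ 0.      0.      0.      1.    ]]
top ['img', 'fx', 'fy', 'cx', 'cy', 'world_from_camera'] 420.00320535203656 420.00320535203656 256.72835875839377 189.84845490770914
[[ 0.0125  0.9922 -0.1238  0.3801]
 [-0.9999  0.012  -0.0046  0.0098]
 [-0.0031  0.1239  0.9923  1.6495]
 [ 0.      0.      0.      1.    ]]
```

View pics/scene_b.png

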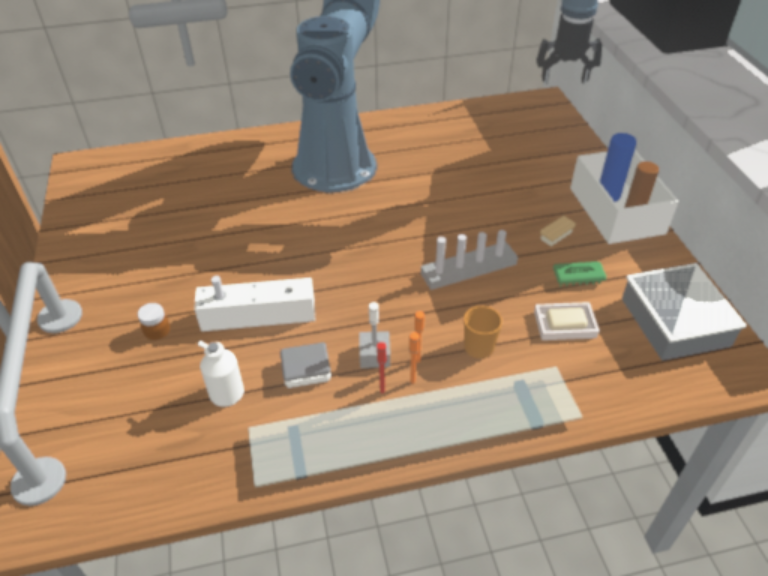

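View pics/top_b.png

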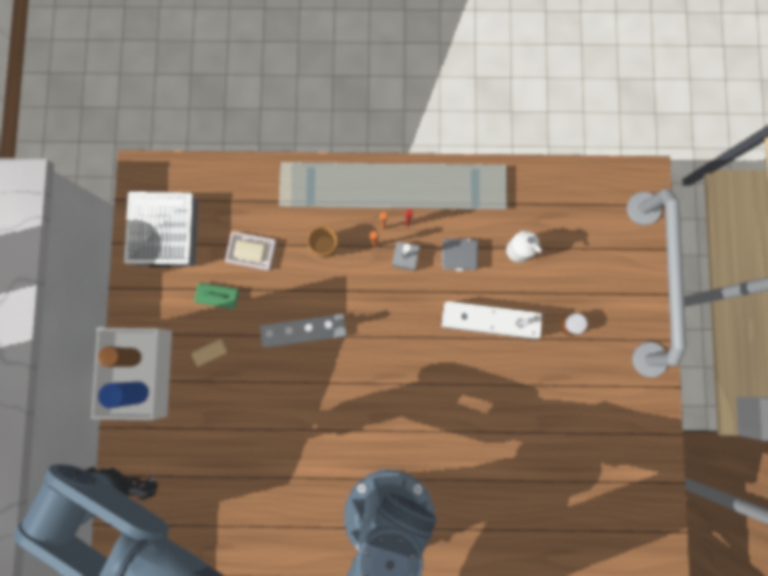

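```bash
cat > h.py <<'E'
import numpy as np,cv2
from scipy.spatial.transform import Rotation as R
def load(n):
    return dict(np.load(f"pics/{n}.npz"))
def ray(c,u,v,W):
    d=W[:3,:3]@np.array([(u-c["cx"])/c["fx"],-(v-c["cy"])/c["fy"],-1]);return W[:3,3],d
def plane(c,u,v,z,W=None):
    W=c["world_from_camera"] if W is None else W
    o,d=ray(c,u,v,W);return o+d*(z-o[2])/d[2]
def proj(c,p,W=None):
    W=c["world_from_camera"] if W is None else W
    q=np.linalg.inv(W)@np.append(p,1);return np.array([c["cx"]+c["fx"]*q[0]/-q[2],c["cy"]-c["fy"]*q[1]/-q[2]])
def toolpose(o):
    T=np.eye(4);w,x,y,z=o["eef_rot"];T[:3,:3]=R.from_quat([x,y,z,w]).as_matrix();T[:3,3]=o["eef_pos"];return T
def wrist(name):
    from bench import ctrl
    o=ctrl.get_obs();c=ctrl.camera("wrist");W=toolpose(o)@c["tool_from_camera"]
    c["world_from_camera"]=W;np.savez(f"pics/{name}.npz",**{k:np.array(v) for k,v in c.items()})
    cv2.imwrite(f"pics/{name}.png",cv2.resize(c["img"][:,:,::-1],(768,576),interpolation=cv2.INTER_CUBIC));return o,c
def delta(o,target,yaw=None):
    "tool-frame cm shift to the TCP target; yaw = world angle of tool x"
    T=toolpose(o);print("cm",np.round(T[:3,:3].T@(np.array(target)-T[:3,3])*100,2))
    a=np.degrees(np.arctan2(T[1,0],T[0,0]))
    if yaw is not None:
        d=(yaw-a+90)%180-90;print("toolx at",round(a,1),"roll deg",round(-d,2))
E
python3 - <<'E'
from h import *
t=load("top");s=load("scene")
def P(c,u,v,z): return np.round(plane(c,u/1.5,v/1.5,z),3)
print("socket",P(t,464,316,.07),P(s,290,290,.07))
print("rail corners",[P(t,*p,.07) for p in((445,303),(542,312),(540,338),(442,326))])
print("rod top",P(t,406,248,.15),P(s,374,306,.15)); print("holder ctr",P(t,404,257,.04))
print("rack posts",[P(t,x,y,.1) for x,y in((268,333),(288,330),(308,327),(328,324))])
print("rack scene holes",[P(s,*p,z) for p,z in(((441,240),.1),((461,238),.1),((482,236),.1),((501,233),.1))])
for n,p in dict(red=(408,215),o1=(384,216),o2=(373,236)).items(): print(n,P(t,*p,.12))
from bench import ctrl
c=ctrl.camera("wrist");print(np.round(c["tool_from_camera"],4),c["fx"],c["cx"],c["cy"])
E
```

```text
socket [ 0.501 -0.182  0.07 ] [ 0.505 -0.178  0.07 ]
rail corners [array([ 0.533, -0.134,  0.07 ]), array([ 0.513, -0.378,  0.07 ]), array([ 0.448, -0.372,  0.07 ]), array([ 0.475, -0.127,  0.07 ])]
rod top [ 0.657 -0.033  0.15 ] [ 0.663 -0.032  0.15 ]
holder ctr [ 0.654 -0.031  0.04 ]
rack posts [array([0.451, 0.303, 0.1  ]), array([0.459, 0.254, 0.1  ]), array([0.467, 0.205, 0.1  ]), array([0.475, 0.156, 0.1  ])]
rack scene holes [array([0.462, 0.161, 0.1  ]), array([0.466, 0.205, 0.1  ]), array([0.471, 0.251, 0.1  ]), array([0.471, 0.295, 0.1  ])]
red [ 0.746 -0.038  0.12 ]
o1 [0.743 0.022 0.12 ]
o2 [0.692 0.048 0.12 ]
[[ 1.000e+00  3.000e-04 -6.000e-04 -1.400e-03]
 [ 2.000e-04 -9.523e-01 -3.051e-01 -7.780e-02]
 [-6.000e-04  3.051e-01 -9.523e-01  3.100e-02]
 [ 0.000e+00  0.000e+00  0.000e+00  1.000e+00]] 302.25974907106036 256.3068956789237 192.6593242791844
```

Call:
{"name": "move_arm", "arguments": {"moves": [{"x":-3.1,"y":4.8},{"x":-3.1,"y":4.8},{"x":-3.1,"y":4.8},{"x":-3.1,"y":4.8},{"x":-3.1,"y":4.8}]}}

```text
validation failed for argument at $.mo...
```

Call:
{"name": "move_arm", "arguments": {"moves": [{"x":-3.1,"y":4.8},{"x":-3.1,"y":4.8},{"x":-3.1,"y":4.8},{},{}]}}

```text
validation failed for argument at $.mo...
```

```bash
python3 - <<'E'
from h import *
o,c=wrist("w1");print(o["eef_pos"],o["time_s"],o["dq"].round(3))
delta(o,[.57,-.09,.42])
E
```

```text
[0.13085281 0.5597102  0.4039497 ] 0.15 [-0.001 -0.003 -0.001  0.    -0.     0.   ]
cm [-53.26  57.56  -1.55]
```

View pics/w1.png

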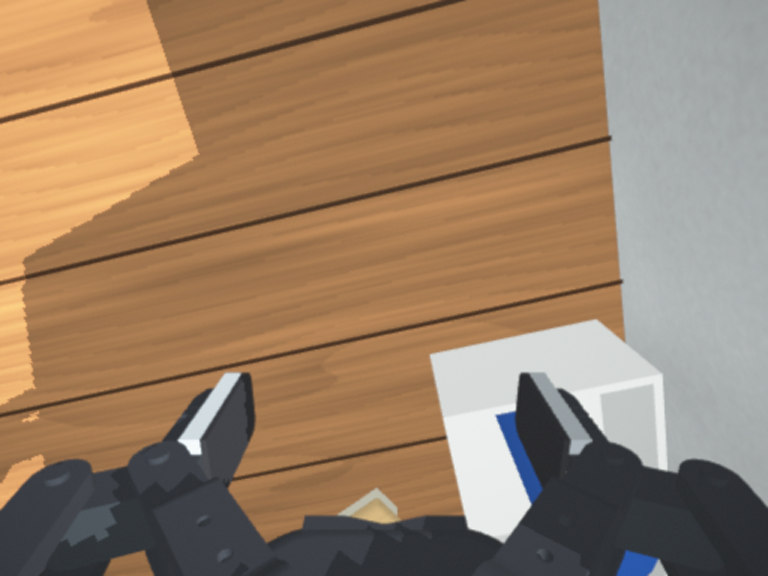

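Call:
{"name": "move_arm", "arguments": {"moves": [{"gripper":100,"x":-3.1,"y":4.8,"z":0,"roll":0},{"gripper":100,"x":-3.1,"y":4.8,"z":0,"roll":0},{"gripper":100,"x":-3.1,"y":4.8,"z":0,"roll":0},{"gripper":100,"x":-3.1,"y":4.8,"z":0,"roll":0},{"gripper":100,"x":-3.1,"y":4.8,"z":0,"roll":0}]}}

```text
time_s: 0.82
eef_pos: [0.3302, 0.3528, 0.4047]
eef_rot: [-0.0, 0.783, 0.621, 0.0]
wrist_force: [0.8, 0.5, 0.8]
opening: 1.0
```

Call:
{"name": "move_arm", "arguments": {"moves": [{"gripper":100,"x":-3.1,"y":4.2,"z":0,"roll":0},{"gripper":100,"x":-3.1,"y":4.2,"z":0,"roll":0},{"gripper":100,"x":-3.1,"y":4.2,"z":0,"roll":0},{"gripper":100,"x":0,"y":0,"z":0,"roll":0},{"gripper":100,"x":0,"y":0,"z":0,"roll":0}]}}

```text
time_s: 1.45
eef_pos: [0.4307, 0.2351, 0.4044]
eef_rot: [-0.0, 0.784, 0.621, -0.0]
wrist_force: [0.4, -0.3, -0.3]
opening: 0.997
```

```bash
python3 - <<'E'
from h import *
o,c=wrist("w2");print(o["eef_pos"],o["time_s"],o["dq"].round(3))
delta(o,[.57,-.09,.42],90)
E
```

```text
[0.43065919 0.23505012 0.40443098] 1.45 [ 0.03  -0.005  0.005  0.001 -0.    -0.   ]
cm [-28.46  21.    -1.58]
toolx at 76.8 roll deg -13.22
```

View pics/w2.png

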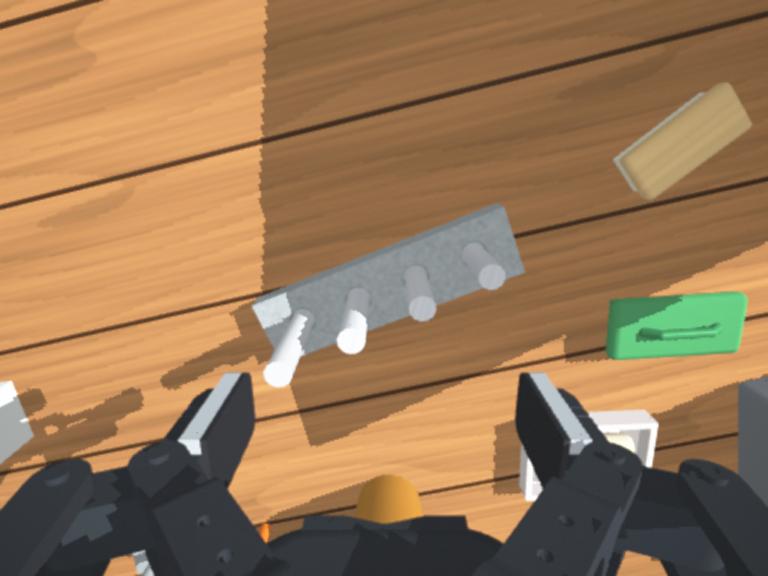

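```bash
cat > rack.py <<'E'
from h import *
c=load("w2")
U=lambda u,v,z:plane(c,u/1.5,v/1.5,z)
A,B,C=U(254,303,.024),U(500,206,.024),U(524,271,.024)
print("len",np.linalg.norm(A-B),np.linalg.norm(B-C)); m=(A+C)/2; e=(B-A)/np.linalg.norm(B-A); yaw=np.degrees(np.arctan2(e[1],e[0]))
print("centre",m,"y axis at",yaw); n=np.array([e[1],-e[0],0])
tops=[(278,374),(352,341),(422,308),(491,277)]
for t in tops:
    for L in(.077,.087,.097,.107):
        p=U(*t,.008+L)-m; print(L,"along %.1f across %.1f"%(1e3*p@e,1e3*p@n),end=" | ")
    print()
E
python3 rack.py
```

```text
len 0.21017378195703543 0.05649483596883406
centre [0.4623768  0.22889456 0.024     ] y axis at 98.72967492045983
0.077 along -89.4 across 12.9 | 0.087 along -85.0 across 8.9 | 0.097 along -80.6 across 4.9 | 0.107 along -76.1 across 0.9 | 
0.077 along -30.6 across 9.1 | 0.087 along -28.2 across 5.2 | 0.097 along -25.8 across 1.3 | 0.107 along -23.4 across -2.6 | 
0.077 along 22.9 across 4.5 | 0.087 along 23.5 across 0.7 | 0.097 along 24.0 across -3.0 | 0.107 along 24.5 across -6.7 | 
0.077 along 73.0 across 1.1 | 0.087 along 71.8 across -2.5 | 0.097 along 70.6 across -6.1 | 0.107 along 69.4 across -9.7 |
```

Call:
{"name": "move_arm", "arguments": {"moves": [{"gripper":100,"x":-4.8,"y":3.0,"z":0,"roll":-2.6},{"gripper":100,"x":-4.8,"y":3.0,"z":0,"roll":-2.6},{"gripper":100,"x":-4.8,"y":3.0,"z":0,"roll":-2.6},{"gripper":100,"x":-4.8,"y":3.0,"z":0,"roll":-2.6},{"gripper":100,"x":-4.8,"y":3.0,"z":0,"roll":-2.6}]}}

```text
time_s: 2.12
eef_pos: [0.5463, -0.0228, 0.4049]
eef_rot: [0.0, 0.707, 0.707, 0.0]
wrist_force: [0.9, 0.5, 0.4]
opening: 0.997
```

Call:
{"name": "move_arm", "arguments": {"moves": [{"gripper":100,"x":-4.8,"y":3.0,"z":0,"roll":0},{"gripper":100,"x":0,"y":0,"z":0,"roll":0},{"gripper":100,"x":0,"y":0,"z":0,"roll":0}]}}

```text
time_s: 2.5
eef_pos: [0.5755, -0.0695, 0.4043]
eef_rot: [-0.001, 0.708, 0.707, -0.0]
wrist_force: [-0.1, 0.3, 0.6]
opening: 0.997
```

```bash
python3 - <<'E'
from h import *
o,c=wrist("w3");print(o["eef_pos"],o["time_s"],o["dq"].round(3))
delta(o,[.60,-.04,.42],90)
E
```

```text
[ 0.57547658 -0.06945991  0.40425066] 2.5 [ 0.016 -0.017  0.016  0.    -0.002 -0.002]
cm [ 2.95  2.45 -1.58]
toolx at 89.9 roll deg -0.09
```

View pics/w3.png

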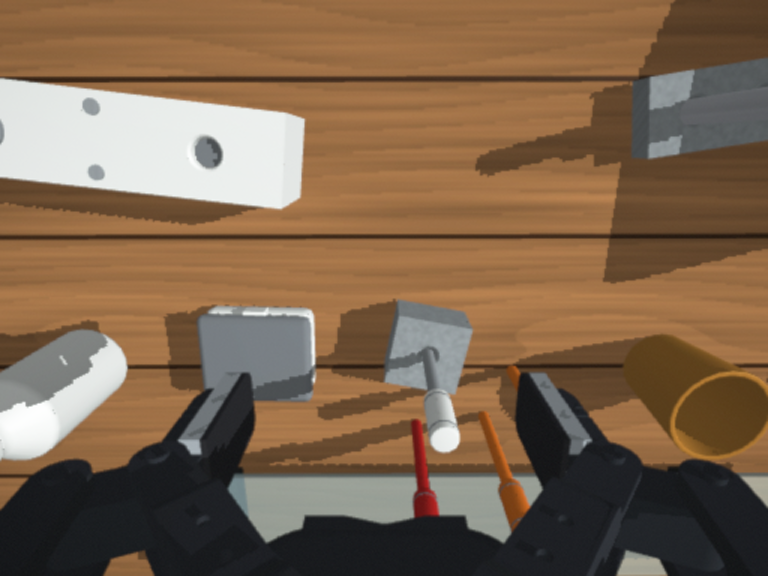

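```bash
python3 - <<'E'
from h import *
from bench import ctrl
c=load("w3");U=lambda u,v,z:plane(c,u/1.5,v/1.5,z).round(4)
print("rod top",U(445,437,.15),"hole",U(430,354,.04),"socket",U(207,152,.07))
print("rail corners",U(302,117,.07),U(284,209,.07),"bottle top",U(15,425,.144))
delta(ctrl.get_obs(),[*U(445,437,.15)[:2],.40],90)
E
```

```text
rod top [ 0.6584 -0.0358  0.15  ] hole [ 0.659  -0.0337  0.04  ] socket [ 0.5019 -0.1839  0.07  ]
rail corners [ 0.481  -0.1219  0.07  ] [ 0.5382 -0.1371  0.07  ] bottle top [ 0.6538 -0.2873  0.144 ]
cm [3.33 8.31 0.44]
toolx at 90.0 roll deg -0.05
```

Call:
{"name": "move_arm", "arguments": {"moves": [{"gripper":60,"x":1.7,"y":4.15,"z":0,"roll":0},{"gripper":60,"x":1.7,"y":4.15,"z":0,"roll":0},{"gripper":60,"x":0,"y":0,"z":2,"roll":0},{"gripper":60,"x":0,"y":0,"z":2,"roll":0},{"gripper":60,"x":0,"y":0,"z":0,"roll":0}]}}

```text
time_s: 3.18
eef_pos: [0.6571, -0.0366, 0.3616]
eef_rot: [-0.003, 0.708, 0.706, -0.002]
wrist_force: [0.5, 0.7, 0.2]
opening: 0.598
```

```bash
python3 - <<'E'
from h import *
o,c=wrist("w4");print(o["eef_pos"],o["time_s"],o["dq"].round(3),o["opening"])
delta(o,[.6586,-.035,.282],90)
for p in((.6586,-.035,.15),(.6586,-.035,.04)):print(proj(c,p)*1.5)
E
```

```text
[ 0.65709468 -0.03655421  0.36156327] 3.175 [-0.008 -0.025 -0.043  0.001  0.017  0.001] 0.5977756665695156
cm [0.15 0.2  7.96]
toolx at 89.9 roll deg -0.14
[390.54484239 339.46160243]
[388.12098425 272.33821024]
```

View pics/w4.png

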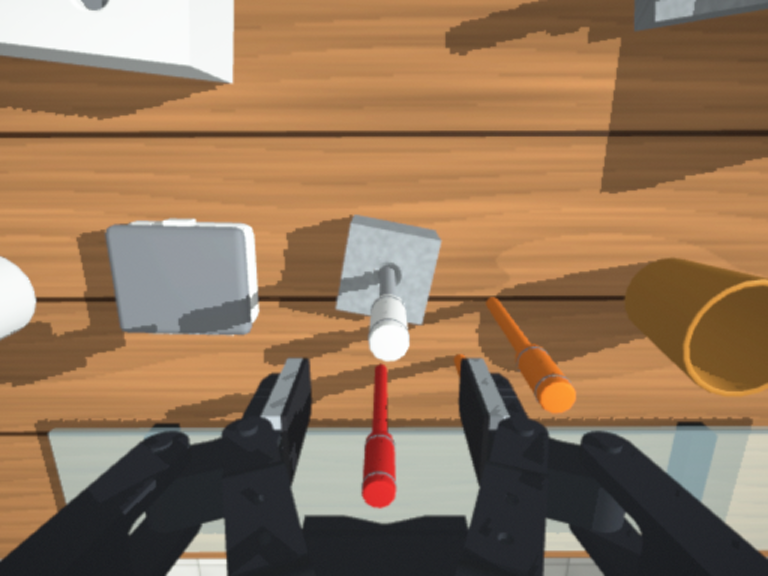

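Call:
{"name": "move_arm", "arguments": {"moves": [{"gripper":60,"x":0.1,"y":0.2,"z":2.5,"roll":0},{"gripper":60,"x":0,"y":0,"z":3,"roll":0},{"gripper":60,"x":0,"y":0,"z":2.4,"roll":0},{"gripper":60,"x":0,"y":0,"z":0,"roll":0},{"gripper":0,"x":0,"y":0,"z":0,"roll":0}]}}

```text
time_s: 3.85
eef_pos: [0.6613, -0.0366, 0.2875]
eef_rot: [0.001, 0.708, 0.706, 0.001]
wrist_force: [0.4, -1.1, 0.0]
opening: 0.403
```

Call:
{"name": "move_arm", "arguments": {"moves": [{"gripper":0,"x":0,"y":0,"z":0,"roll":0},{"gripper":0,"x":0,"y":0,"z":0,"roll":0},{"gripper":0,"x":0,"y":0,"z":0,"roll":0}]}}

```text
time_s: 4.22
eef_pos: [0.6616, -0.0362, 0.2879]
eef_rot: [0.001, 0.708, 0.706, 0.001]
wrist_force: [-0.0, 0.7, 6.3]
opening: 0.194
```

Call:
{"name": "move_arm", "arguments": {"moves": [{"gripper":0,"x":0,"y":0,"z":-0.5,"roll":0},{"gripper":0,"x":0,"y":0,"z":-1.5,"roll":0},{"gripper":0,"x":0,"y":0,"z":-3,"roll":0},{"gripper":0,"x":0,"y":0,"z":-5,"roll":0},{"gripper":0,"x":0,"y":0,"z":0,"roll":0}]}}

```text
time_s: 4.85
eef_pos: [0.6621, -0.0366, 0.3925]
eef_rot: [0.004, 0.708, 0.706, 0.003]
wrist_force: [-0.3, -0.8, -0.1]
opening: 0.197
```

```bash
python3 - <<'E'
from h import *
from bench import ctrl
o=ctrl.get_obs();print(o["eef_pos"],o["wrist_force"],o["dq"].round(3));delta(o,[.502,-.184,.375],90)
E
```

```text
[ 0.66213961 -0.03655115  0.39246726] [-0.26852775 -0.80556866 -0.10830261] [-0.001  0.049  0.07   0.002 -0.034 -0.   ]
cm [-14.79 -15.99   1.63]
toolx at 89.8 roll deg -0.16
```

Call:
{"name": "move_arm", "arguments": {"moves": [{"gripper":0,"x":-3.7,"y":-4.0,"z":0,"roll":0},{"gripper":0,"x":-3.7,"y":-4.0,"z":0,"roll":0},{"gripper":0,"x":-3.7,"y":-4.0,"z":0,"roll":0},{"gripper":0,"x":-3.7,"y":-4.0,"z":0,"roll":0},{"gripper":0,"x":0,"y":0,"z":1,"roll":0}]}}

```text
time_s: 5.48
eef_pos: [0.4984, -0.186, 0.3762]
eef_rot: [0.0, 0.71, 0.705, -0.0]
wrist_force: [0.2, -0.1, -1.1]
opening: 0.197
```

Call:
{"name": "move_arm", "arguments": {"moves": [{"gripper":0,"x":0,"y":0,"z":0,"roll":0},{"gripper":0,"x":0,"y":0,"z":0,"roll":0}]}}

```text
time_s: 5.72
eef_pos: [0.501, -0.183, 0.3756]
eef_rot: [-0.0, 0.708, 0.707, 0.0]
wrist_force: [0.2, -0.4, -0.7]
opening: 0.193
```

```bash
python3 - <<'E'
from h import *
o,c=wrist("w5");print(o["eef_pos"],o["wrist_force"],o["time_s"],o["dq"].round(3));delta(o,[.502,-.184,.365],90)
im=cv2.imread("pics/w5.png");cv2.imwrite("pics/w5c.png",cv2.resize(im[150:450,184:584],None,fx=2,fy=2,interpolation=cv2.INTER_CUBIC))
print(proj(c,(.502,-.184,.07))*1.5)
E
```

```text
[ 0.50102945 -0.1830328   0.3756341 ] [ 0.19891093 -0.38491705 -0.66482161] 5.725 [ 0.007 -0.002 -0.005 -0.002  0.    -0.002]
cm [-0.1   0.1   1.06]
toolx at 89.9 roll deg -0.09
[384.81513926 275.54117761]
```

View pics/w5c.png

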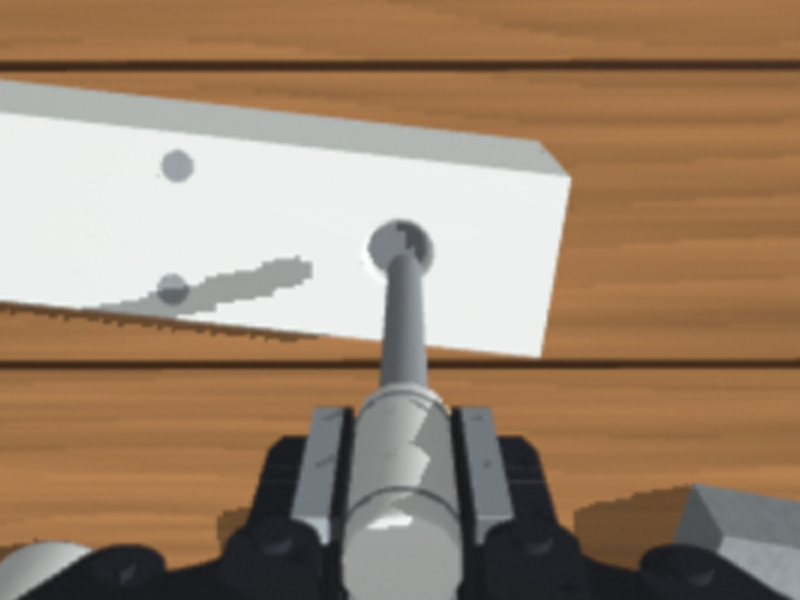

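```bash
python3 - <<'E'
from h import *
c=load("w5")
print("socket",plane(c,383.5/1.5,274.5/1.5,.07)); 
for v in(256,260,264): print("tip",plane(c,386.3/1.5,(150+v/2)/1.5,.0976))
print("handle top",plane(c,(184+403/2)/1.5,(150+540/2)/1.5,.2376))
print(proj(c,(.5011,-.1831,.0976))*1.5)
E
```

```text
socket [ 0.50131652 -0.18482691  0.07      ]
tip [ 0.49550628 -0.18319329  0.0976    ]
tip [ 0.49669092 -0.18319391  0.0976    ]
tip [ 0.49787889 -0.18319453  0.0976    ]
handle top [ 0.49477901 -0.18408176  0.2376    ]
[386.46836459 287.39438247]
```

Call:
{"name": "move_arm", "arguments": {"moves": [{"gripper":0,"x":-0.15,"y":0.4,"z":0,"roll":0},{"gripper":0,"x":0,"y":0,"z":1,"roll":0},{"gripper":0,"x":0,"y":0,"z":1,"roll":0},{"gripper":0,"x":0,"y":0,"z":1,"roll":0},{"gripper":0,"x":0,"y":0,"z":0,"roll":0}]}}

```text
time_s: 6.4
eef_pos: [0.504, -0.185, 0.3442]
eef_rot: [-0.001, 0.708, 0.706, -0.0]
wrist_force: [-0.2, 0.2, -2.2]
opening: 0.192
```

```bash
python3 - <<'E'
from h import *
from bench import ctrl
o=ctrl.get_obs();print(o["eef_pos"],o["wrist_force"],o["torque"])
E
```

```text
[ 0.50397356 -0.18503287  0.34417312] [-0.20972622  0.23627387 -2.22472097] [-0.01299346  0.01502645  0.00935445]
```

Call:
{"name": "move_arm", "arguments": {"moves": [{"gripper":0,"x":0,"y":0,"z":0.5,"roll":0},{"gripper":0,"x":0,"y":0,"z":0.5,"roll":0},{"gripper":0,"x":0,"y":0,"z":0.5,"roll":0},{"gripper":0,"x":0,"y":0,"z":0,"roll":0}]}}

```text
time_s: 6.9
eef_pos: [0.5043, -0.1852, 0.3302]
eef_rot: [-0.0, 0.708, 0.706, -0.0]
wrist_force: [0.4, 0.1, -0.5]
opening: 0.193
```

Call:
{"name": "move_arm", "arguments": {"moves": [{"gripper":0,"x":0,"y":0,"z":0.3,"roll":0},{"gripper":0,"x":0,"y":0,"z":0,"roll":0}]}}

```text
time_s: 7.15
eef_pos: [0.5044, -0.1852, 0.3275]
eef_rot: [-0.0, 0.708, 0.706, -0.0]
wrist_force: [0.6, -0.1, -0.6]
opening: 0.192
```

Call:
{"name": "move_arm", "arguments": {"moves": [{"gripper":0,"x":0,"y":0,"z":0.3,"roll":0},{"gripper":0,"x":0,"y":0,"z":0,"roll":0}]}}

```text
time_s: 7.4
eef_pos: [0.5044, -0.1852, 0.3245]
eef_rot: [-0.0, 0.708, 0.706, -0.0]
wrist_force: [1.0, -0.5, -0.8]
opening: 0.197
```

Call:
{"name": "move_arm", "arguments": {"moves": [{"gripper":0,"x":0,"y":0,"z":0.3,"roll":0},{"gripper":0,"x":0,"y":0,"z":0,"roll":0}]}}

```text
time_s: 7.65
eef_pos: [0.5044, -0.1852, 0.3214]
eef_rot: [-0.0, 0.708, 0.706, -0.0]
wrist_force: [-0.1, 0.5, -0.2]
opening: 0.195
```

Call:
{"name": "move_arm", "arguments": {"moves": [{"gripper":0,"x":0,"y":0,"z":0.2,"roll":0},{"gripper":0,"x":0,"y":0,"z":0,"roll":0}]}}

```text
time_s: 7.9
eef_pos: [0.5046, -0.1853, 0.3201]
eef_rot: [0.0, 0.708, 0.706, 0.0]
wrist_force: [-0.3, 0.5, 2.3]
opening: 0.192
```

Call:
{"name": "move_arm", "arguments": {"moves": [{"gripper":0,"x":0,"y":0,"z":0.2,"roll":0},{"gripper":0,"x":0,"y":0,"z":0,"roll":0}]}}

```text
time_s: 8.15
eef_pos: [0.5047, -0.1853, 0.3186]
eef_rot: [0.001, 0.708, 0.706, 0.0]
wrist_force: [-0.8, 2.8, 7.3]
opening: 0.19
```

Call:
{"name": "move_arm", "arguments": {"moves": [{"gripper":0,"x":0,"y":0,"z":-1.5,"roll":0},{"gripper":0,"x":0,"y":0,"z":-3,"roll":0},{"gripper":0,"x":0,"y":0,"z":-3,"roll":0},{"gripper":0,"x":0,"y":0,"z":0,"roll":0},{"gripper":0,"x":3.7,"y":3.9,"z":0,"roll":0}]}}

```text
time_s: 8.78
eef_pos: [0.5427, -0.15, 0.3924]
eef_rot: [0.0, 0.71, 0.704, -0.001]
wrist_force: [0.1, -0.5, -0.4]
opening: 0.193
```

Call:
{"name": "move_arm", "arguments": {"moves": [{"gripper":0,"x":3.7,"y":3.9,"z":0,"roll":0},{"gripper":0,"x":3.7,"y":3.9,"z":0,"roll":0},{"gripper":0,"x":3.7,"y":3.9,"z":0,"roll":0},{"gripper":0,"x":0,"y":0,"z":0,"roll":0},{"gripper":0,"x":0,"y":0,"z":0,"roll":0}]}}

```text
time_s: 9.4
eef_pos: [0.6604, -0.0376, 0.391]
eef_rot: [-0.001, 0.708, 0.706, -0.001]
wrist_force: [0.4, -0.4, -0.9]
opening: 0.192
```

```bash
python3 - <<'E'
from h import *
o,c=wrist("w6");print(o["eef_pos"],o["wrist_force"],o["time_s"],o["dq"].round(3));delta(o,[.6616,-.0362,.34],90)
im=cv2.imread("pics/w6.png");cv2.imwrite("pics/w6c.png",cv2.resize(im[150:450,184:584],None,fx=2,fy=2,interpolation=cv2.INTER_CUBIC))
for p in((.6587,-.035,.04),(.6587,-.035,o["eef_pos"][2]-.278)):
  q=proj(c,p)*1.5;print((q-[184,150])*2)
E
```

```text
[ 0.66041866 -0.0376351   0.39098909] [ 0.36454845 -0.43831828 -0.94381979] 9.4 [-0.024 -0.022  0.008  0.     0.002  0.001]
cm [0.14 0.13 5.1 ]
toolx at 89.9 roll deg -0.13
[411.57531863 211.7211521 ]
[414.61855731 271.29342664]
```

View pics/w6c.png

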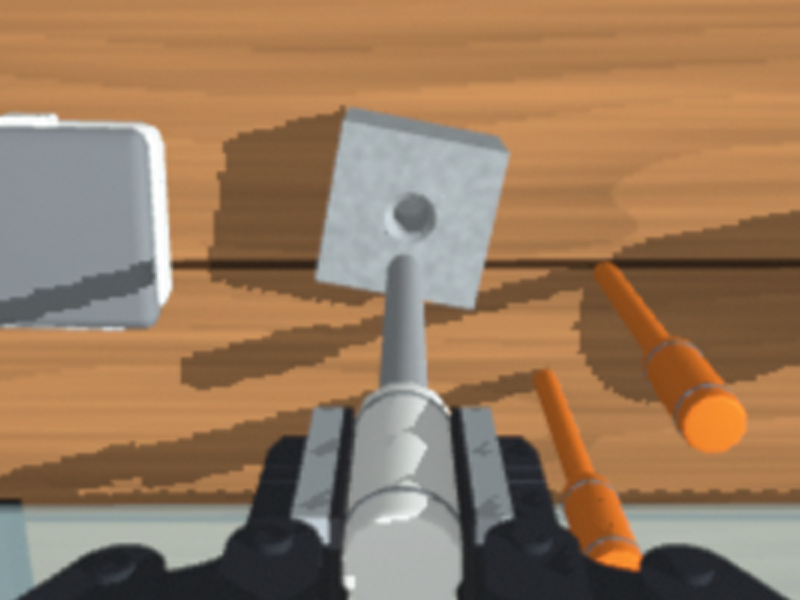

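Call:
{"name": "move_arm", "arguments": {"moves": [{"gripper":0,"x":0.2,"y":0.2,"z":2,"roll":0},{"gripper":0,"x":0,"y":0,"z":3,"roll":0},{"gripper":0,"x":0,"y":0,"z":1,"roll":0},{"gripper":0,"x":0,"y":0,"z":0,"roll":0},{"gripper":0,"x":0,"y":0,"z":0,"roll":0}]}}

```text
time_s: 10.07
eef_pos: [0.6632, -0.036, 0.3339]
eef_rot: [0.001, 0.708, 0.706, 0.0]
wrist_force: [0.3, -0.2, -1.2]
opening: 0.191
```

```bash
python3 - <<'E'
from h import *
o,c=wrist("w7");print(o["eef_pos"],o["wrist_force"],o["time_s"],o["dq"].round(3));delta(o,[.6622,-.0358,.34],90)
im=cv2.imread("pics/w7.png");cv2.imwrite("pics/w7c.png",cv2.resize(im[200:425,234:534],None,fx=2.6,fy=2.6,interpolation=cv2.INTER_CUBIC))
E
```

```text
[ 0.66320098 -0.03604603  0.33386992] [ 0.28218206 -0.15846371 -1.24406324] 10.075 [ 0.003 -0.009 -0.008  0.002 -0.001  0.   ]
cm [ 0.02 -0.1  -0.61]
toolx at 89.8 roll deg -0.19
```

View pics/w7c.png

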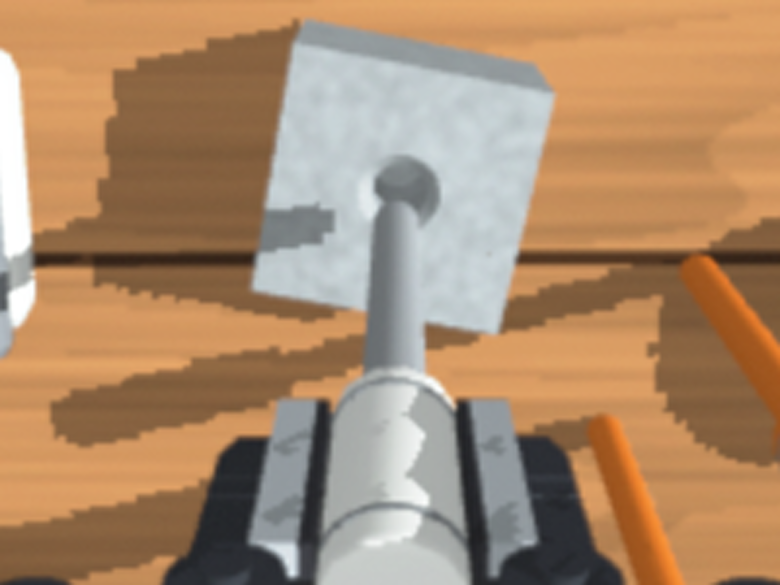

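```bash
python3 - <<'E'
from h import *
c=load("w7");f=lambda u,v,z:plane(c,(234+u/2.6)/1.5,(200+v/2.6)/1.5,z).round(4)
print("hole",f(400,191,.04),"tip edge",f(396,199,.056),"tip",f(396,214,.056))
E
```

```text
hole [ 0.6601 -0.0354  0.04  ] tip edge [ 0.6573 -0.0364  0.056 ] tip [ 0.6607 -0.0364  0.056 ]
```

Call:
{"name": "move_arm", "arguments": {"moves": [{"gripper":0,"x":0.05,"y":-0.2,"z":0,"roll":0},{"gripper":0,"x":0,"y":0,"z":1,"roll":0},{"gripper":0,"x":0,"y":0,"z":1,"roll":0},{"gripper":0,"x":0,"y":0,"z":0,"roll":0}]}}

```text
time_s: 10.62
eef_pos: [0.6606, -0.0352, 0.3111]
eef_rot: [-0.001, 0.708, 0.706, -0.0]
wrist_force: [0.6, 0.3, -1.5]
opening: 0.192
```

```bash
python3 - <<'E'
from h import *
from bench import ctrl
o=ctrl.get_obs();print(o["eef_pos"],o["wrist_force"],o["torque"])
E
```

```text
[ 0.6606232  -0.03518009  0.31107294] [ 0.58634719  0.326035   -1.48398033] [-0.06957727 -0.33570566 -0.02196253]
```

Call:
{"name": "move_arm", "arguments": {"moves": [{"gripper":0,"x":0,"y":0,"z":0.8,"roll":0},{"gripper":0,"x":0,"y":0,"z":0.8,"roll":0},{"gripper":0,"x":0,"y":0,"z":0.3,"roll":0},{"gripper":0,"x":0,"y":0,"z":0,"roll":0}]}}

```text
time_s: 11.12
eef_pos: [0.6608, -0.0352, 0.2933]
eef_rot: [-0.0, 0.708, 0.706, -0.0]
wrist_force: [0.1, -0.2, -1.0]
opening: 0.195
```

Call:
{"name": "move_arm", "arguments": {"moves": [{"gripper":0,"x":0,"y":0,"z":0.2,"roll":0},{"gripper":0,"x":0,"y":0,"z":0,"roll":0}]}}

```text
time_s: 11.38
eef_pos: [0.6608, -0.0352, 0.2917]
eef_rot: [-0.0, 0.708, 0.706, -0.0]
wrist_force: [0.3, -0.9, -0.5]
opening: 0.19
```

Call:
{"name": "move_arm", "arguments": {"moves": [{"gripper":0,"x":0,"y":0,"z":0.2,"roll":0},{"gripper":0,"x":0,"y":0,"z":0,"roll":0}]}}

```text
time_s: 11.62
eef_pos: [0.6608, -0.0352, 0.2895]
eef_rot: [-0.0, 0.708, 0.706, -0.0]
wrist_force: [0.7, -1.4, -1.0]
opening: 0.195
```

Call:
{"name": "move_arm", "arguments": {"moves": [{"gripper":0,"x":0,"y":0,"z":0.15,"roll":0},{"gripper":0,"x":0,"y":0,"z":0,"roll":0}]}}

```text
time_s: 11.88
eef_pos: [0.6608, -0.0352, 0.2881]
eef_rot: [-0.0, 0.708, 0.706, -0.0]
wrist_force: [1.0, 0.2, -0.5]
opening: 0.194
```

Call:
{"name": "move_arm", "arguments": {"moves": [{"gripper":0,"x":0,"y":0,"z":0.1,"roll":0},{"gripper":0,"x":0,"y":0,"z":0,"roll":0}]}}

```text
time_s: 12.12
eef_pos: [0.6611, -0.0352, 0.288]
eef_rot: [0.0, 0.708, 0.706, 0.0]
wrist_force: [-1.1, 0.8, 4.2]
opening: 0.191
```

Call:
{"name": "move_arm", "arguments": {"moves": [{"gripper":0,"x":0,"y":0,"z":0.1,"roll":0},{"gripper":0,"x":0,"y":0,"z":0,"roll":0}]}}

```text
time_s: 12.38
eef_pos: [0.6613, -0.0353, 0.2879]
eef_rot: [0.001, 0.708, 0.706, 0.001]
wrist_force: [-2.3, -0.1, 9.6]
opening: 0.191
```

Call:
{"name": "move_arm", "arguments": {"moves": [{"gripper":60,"x":0,"y":0,"z":0,"roll":0},{"gripper":60,"x":0,"y":0,"z":0,"roll":0},{"gripper":60,"x":0,"y":0,"z":0,"roll":0},{"gripper":60,"x":0,"y":0,"z":-2,"roll":0},{"gripper":60,"x":0,"y":0,"z":-5,"roll":0}]}}

```text
time_s: 13.0
eef_pos: [0.66, -0.0351, 0.3549]
eef_rot: [-0.002, 0.708, 0.706, -0.002]
wrist_force: [0.7, -0.1, -0.6]
opening: 0.601
```

Call:
{"name": "move_arm", "arguments": {"moves": [{"gripper":60,"x":0,"y":0,"z":-5,"roll":0},{"gripper":60,"x":0,"y":0,"z":0,"roll":0}]}}

```text
time_s: 13.25
eef_pos: [0.6621, -0.0354, 0.4141]
eef_rot: [0.005, 0.708, 0.706, 0.003]
wrist_force: [-0.1, 0.2, 0.7]
opening: 0.601
```

```bash
python3 - <<'E'
from h import *
o,c=wrist("w8");print(o["eef_pos"],o["wrist_force"],o["time_s"],o["q"].round(3),o["opening"])
print("rod top expected px",proj(c,(.6595,-.035,.15))*1.5)
c2=load("w2");p=plane(c2,491/1.5,277/1.5,.085);print("post77",p)
delta(o,[p[0],p[1],.40],8.7)
E
```

```text
[ 0.66213172 -0.03542308  0.41413745] [-0.13914605  0.1663106   0.72355919] 13.25 [-0.232  0.363  1.362  0.     1.405 -1.8  ] 0.6012700849463419
rod top expected px [389.03524995 284.825852  ]
post77 [0.45238069 0.30117054 0.085     ]
cm [ 33.6  -21.08   1.07]
toolx at 89.8 roll deg 81.14
```

View pics/w8.png

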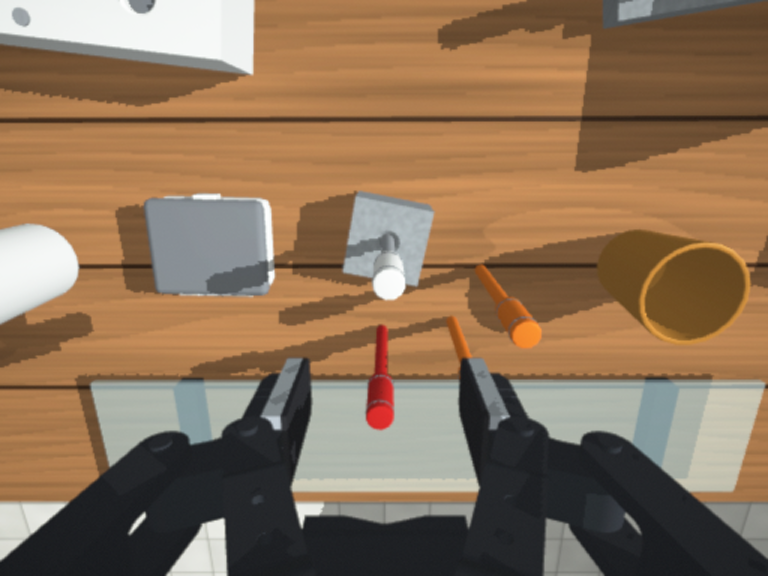

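Call:
{"name": "move_arm", "arguments": {"moves": [{"gripper":60,"x":4.8,"y":-3,"z":0,"roll":0},{"gripper":60,"x":4.8,"y":-3,"z":0,"roll":0},{"gripper":60,"x":4.8,"y":-3,"z":0,"roll":0},{"gripper":60,"x":4.8,"y":-3,"z":0,"roll":0},{"gripper":60,"x":4.8,"y":-3,"z":0,"roll":0}]}}

```text
time_s: 13.92
eef_pos: [0.51, 0.2065, 0.4055]
eef_rot: [-0.0, 0.708, 0.706, -0.001]
wrist_force: [0.9, 0.1, -0.3]
opening: 0.604
```

Call:
{"name": "move_arm", "arguments": {"moves": [{"gripper":60,"x":4.8,"y":-3,"z":0,"roll":0},{"gripper":60,"x":4.8,"y":-3,"z":0,"roll":0},{"gripper":60,"x":0,"y":0,"z":0,"roll":10},{"gripper":60,"x":0,"y":0,"z":0,"roll":10},{"gripper":60,"x":0,"y":0,"z":0,"roll":10}]}}

```text
time_s: 14.55
eef_pos: [0.4512, 0.3016, 0.4054]
eef_rot: [-0.0, 0.868, 0.497, -0.001]
wrist_force: [-0.4, 1.1, 0.1]
opening: 0.597
```

Call:
{"name": "move_arm", "arguments": {"moves": [{"gripper":60,"x":0,"y":0,"z":0,"roll":10.2},{"gripper":60,"x":0,"y":0,"z":0,"roll":10.2},{"gripper":60,"x":0,"y":0,"z":0,"roll":10.2},{"gripper":60,"x":0,"y":0,"z":0,"roll":10.2},{"gripper":60,"x":0,"y":0,"z":0,"roll":10.2}]}}

```text
time_s: 15.18
eef_pos: [0.4515, 0.3012, 0.4054]
eef_rot: [0.0, 0.997, 0.074, -0.001]
wrist_force: [1.2, -0.3, 0.2]
opening: 0.596
```

Call:
{"name": "move_arm", "arguments": {"moves": [{"gripper":60,"x":0,"y":0,"z":1,"roll":0},{"gripper":60,"x":0,"y":0,"z":1,"roll":0},{"gripper":60,"x":0,"y":0,"z":0,"roll":0},{"gripper":60,"x":0,"y":0,"z":0,"roll":0}]}}

```text
time_s: 15.68
eef_pos: [0.4519, 0.3014, 0.386]
eef_rot: [0.0, 0.997, 0.077, -0.0]
wrist_force: [-1.0, 0.4, 0.0]
opening: 0.601
```

```bash
python3 - <<'E'
from h import *
o,c=wrist("w9");print(o["eef_pos"],o["wrist_force"],o["time_s"],o["q"].round(3),o["opening"])
delta(o,[.4524,.3012,.34],8.7)
print(proj(c,(.4524,.3012,.085))*1.5)
E
```

```text
[0.45186678 0.30138961 0.38600348] [-0.98991844  0.41388031  0.04438348] 15.675 [0.37  0.128 1.707 0.    1.308 0.214] 0.6009334075374259
cm [0.05 0.03 4.6 ]
toolx at 8.9 roll deg 0.19
[385.66720602 274.56199326]
```

View pics/w9.png

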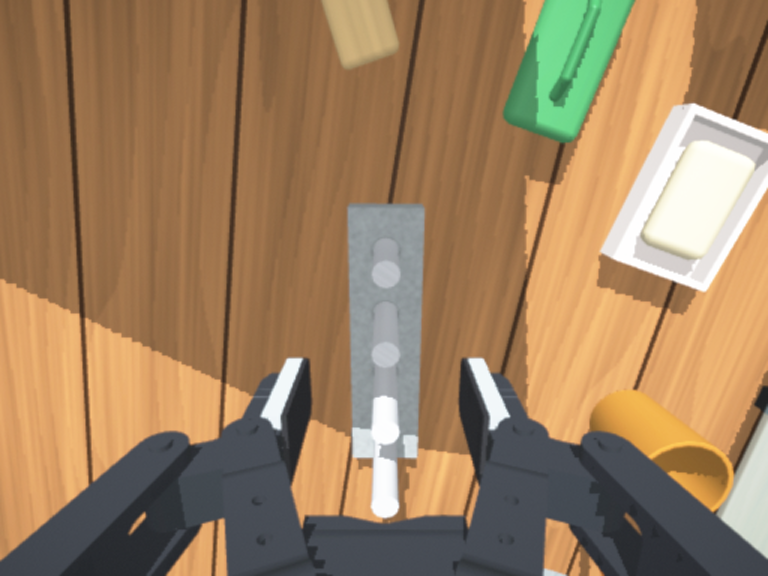

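Call:
{"name": "move_arm", "arguments": {"moves": [{"gripper":60,"x":0,"y":0,"z":4,"roll":0},{"gripper":60,"x":0,"y":0,"z":4,"roll":0},{"gripper":60,"x":0,"y":0,"z":3,"roll":0},{"gripper":60,"x":0,"y":0,"z":0,"roll":0},{"gripper":60,"x":0,"y":0,"z":0,"roll":0}]}}

```text
time_s: 16.35
eef_pos: [0.4525, 0.3017, 0.2777]
eef_rot: [-0.0, 0.997, 0.077, 0.001]
wrist_force: [0.7, -0.1, 0.6]
opening: 0.603
```

```bash
python3 - <<'E'
from h import *
from bench import ctrl
o=ctrl.get_obs();print(o["wrist_force"])
delta(o,[.4524,.3012,.226],8.7)
E
```

```text
[ 0.67055755 -0.10708264  0.58788198]
cm [-0.03  0.05  5.17]
toolx at 8.8 roll deg 0.15
```

Call:
{"name": "move_arm", "arguments": {"moves": [{"gripper":60,"x":0,"y":0,"z":2.6,"roll":0},{"gripper":60,"x":0,"y":0,"z":2.5,"roll":0},{"gripper":60,"x":0,"y":0,"z":0,"roll":0},{"gripper":60,"x":0,"y":0,"z":0,"roll":0},{"gripper":0,"x":0,"y":0,"z":0,"roll":0}]}}

```text
time_s: 16.98
eef_pos: [0.4526, 0.3017, 0.227]
eef_rot: [-0.0, 0.997, 0.077, 0.001]
wrist_force: [-1.4, 0.3, -0.1]
opening: 0.401
```

Call:
{"name": "move_arm", "arguments": {"moves": [{"gripper":0,"x":0,"y":0,"z":0,"roll":0},{"gripper":0,"x":0,"y":0,"z":0,"roll":0},{"gripper":0,"x":0,"y":0,"z":0,"roll":0}]}}

```text
time_s: 17.35
eef_pos: [0.4523, 0.3016, 0.2265]
eef_rot: [-0.0, 0.997, 0.077, 0.001]
wrist_force: [-1.0, -0.2, 5.7]
opening: 0.191
```

Call:
{"name": "move_arm", "arguments": {"moves": [{"gripper":0,"x":0,"y":0,"z":-0.5,"roll":0},{"gripper":0,"x":0,"y":0,"z":-1.5,"roll":0},{"gripper":0,"x":0,"y":0,"z":-3,"roll":0},{"gripper":0,"x":0,"y":0,"z":-5,"roll":0},{"gripper":0,"x":0,"y":0,"z":0,"roll":0}]}}

```text
time_s: 17.98
eef_pos: [0.4534, 0.3021, 0.3306]
eef_rot: [-0.001, 0.997, 0.077, 0.005]
wrist_force: [0.7, -0.4, -2.0]
opening: 0.193
```

```bash
python3 - <<'E'
from h import *
from bench import ctrl
o=ctrl.get_obs();print(o["eef_pos"],o["wrist_force"],o["opening"],o["q"].round(2))
delta(o,[.5014,-.1848,.335],95)
E
```

```text
[0.45341724 0.30207685 0.33064902] [ 0.72872663 -0.38042835 -1.98959502] 0.19264526492336334 [ 0.37  0.19  1.75 -0.    1.19  0.22]
cm [-2.74 48.85 -0.56]
toolx at 8.8 roll deg -86.16
```

Call:
{"name": "move_arm", "arguments": {"moves": [{"gripper":0,"x":0,"y":0,"z":-5,"roll":0},{"gripper":0,"x":0,"y":0,"z":0,"roll":0},{"gripper":0,"x":-0.3,"y":5.4,"z":0,"roll":0},{"gripper":0,"x":-0.3,"y":5.4,"z":0,"roll":0},{"gripper":0,"x":-0.3,"y":5.4,"z":0,"roll":0}]}}

```text
time_s: 18.6
eef_pos: [0.4671, 0.1385, 0.3739]
eef_rot: [0.0, 0.997, 0.077, -0.001]
wrist_force: [1.6, 0.8, -1.0]
opening: 0.19
```

Call:
{"name": "move_arm", "arguments": {"moves": [{"gripper":0,"x":-0.3,"y":5.4,"z":0,"roll":0},{"gripper":0,"x":-0.3,"y":5.4,"z":0,"roll":0},{"gripper":0,"x":-0.3,"y":5.4,"z":0,"roll":0},{"gripper":0,"x":-0.3,"y":5.4,"z":0,"roll":0},{"gripper":0,"x":-0.3,"y":5.4,"z":0,"roll":0}]}}

```text
time_s: 19.23
eef_pos: [0.4939, -0.1307, 0.3739]
eef_rot: [-0.001, 0.997, 0.077, -0.001]
wrist_force: [1.3, 0.5, -1.1]
opening: 0.194
```

Call:
{"name": "move_arm", "arguments": {"moves": [{"gripper":0,"x":-0.3,"y":5.4,"z":0,"roll":0},{"gripper":0,"x":0,"y":0,"z":2.5,"roll":0},{"gripper":0,"x":0,"y":0,"z":2.5,"roll":0},{"gripper":0,"x":0,"y":0,"z":0,"roll":0},{"gripper":0,"x":0,"y":0,"z":0,"roll":0}]}}

```text
time_s: 19.85
eef_pos: [0.4999, -0.1829, 0.3254]
eef_rot: [-0.0, 0.997, 0.077, -0.0]
wrist_force: [0.7, 0.4, -1.7]
opening: 0.19
```

```bash
python3 - <<'E'
from h import *
o,c=wrist("w10");print(o["eef_pos"],o["wrist_force"],o["time_s"])
delta(o,[.5014,-.1848,.315],8.8)
im=cv2.imread("pics/w10.png");g=cv2.cvtColor(im,cv2.COLOR_BGR2GRAY)
q=proj(c,(.5014,-.1848,.07))*1.5;z=o["eef_pos"][2]-.2185;f=proj(c,[*o["eef_pos"][:2],z])*1.5;print(q,f,z)
E
```

```text
[ 0.49989337 -0.18288502  0.32538789] [ 0.65308182  0.36167532 -1.73606694] 19.85
cm [0.12 0.21 1.04]
toolx at 8.8 roll deg 0.05
[387.0727661  301.91777309] [384.88231911 324.87266701] 0.10688788500813182
```

Call:
{"name": "move_arm", "arguments": {"moves": [{"gripper":0,"x":0.12,"y":0.2,"z":1,"roll":0},{"gripper":0,"x":0,"y":0,"z":1,"roll":0},{"gripper":0,"x":0,"y":0,"z":0,"roll":0},{"gripper":0,"x":0,"y":0,"z":0,"roll":0}]}}

```text
time_s: 20.4
eef_pos: [0.5013, -0.1848, 0.3051]
eef_rot: [-0.0, 0.997, 0.077, -0.0]
wrist_force: [0.2, -0.2, -2.3]
opening: 0.192
```

```bash
python3 - <<'E'
from h import *
o,c=wrist("w11");print(o["eef_pos"],o["wrist_force"],o["time_s"])
im=c["img"][:,:,::-1];cr=im[150:270,176:336];cv2.imwrite("pics/w11c.png",cv2.resize(cr,None,fx=5,fy=5,interpolation=cv2.INTER_CUBIC))
z=o["eef_pos"][2]-.2185;C=lambda p:((proj(c,p)-[176,150])*5).round(1)
print(z,"sock",C((.5014,-.1848,.07)),"foot",C([*o["eef_pos"][:2],z]))
E
```

```text
[ 0.50131297 -0.18476585  0.30512426] [ 0.16763362 -0.18790521 -2.3054796 ] 20.4
0.08662426478944382 sock [403.4 289.5] foot [403. 333.]
```

View pics/w11c.png

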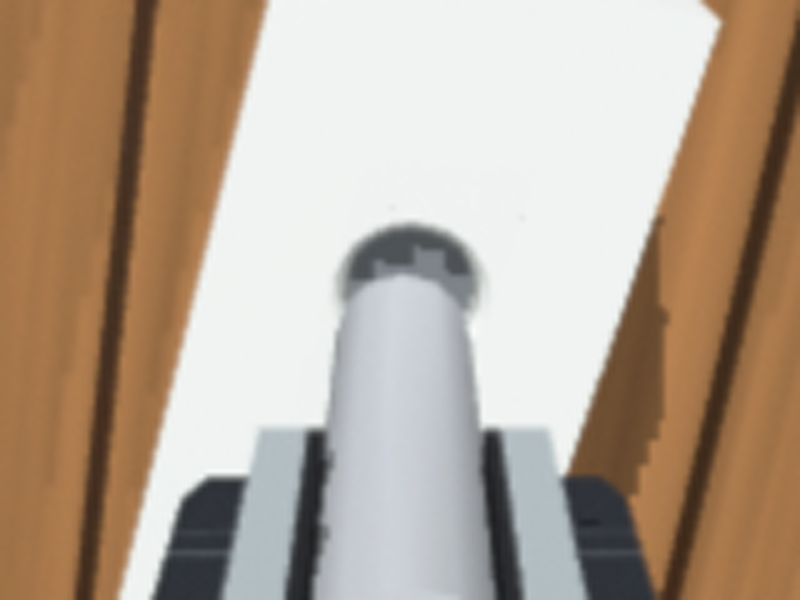

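```bash
python3 - <<'E'
from h import *
c=load("w11");C=lambda p:((proj(c,p)-[176,150])*5)
def ring(x,y,z,r):
    P=np.array([C((x+r*np.cos(a),y+r*np.sin(a),z)) for a in np.linspace(0,6.28,90)])
    return "cols %.0f..%.0f rows %.0f..%.0f"%(P[:,0].min(),P[:,0].max(),P[:,1].min(),P[:,1].max())
for r in(.010,.0115):print("hole",r,ring(.5014,-.1848,.07,r),ring(.5014,-.1848,.0685,r))
print("foot",ring(.5013,-.1848,.0866,.009))
im=cv2.cvtColor(c["img"],cv2.COLOR_RGB2GRAY)
print(im[198:210:3,238:278].tolist()); print(im[190:210,257].tolist(), im[190:210,258].tolist())
E
```

```text
hole 0.01 cols 334..473 rows 224..354 cols 334..472 rows 220..350
hole 0.0115 cols 324..483 rows 213..363 cols 324..483 rows 210..359
foot cols 336..470 rows 270..395
[[242, 242, 242, 242, 242, 242, 241, 238, 224, 192, 156, 121, 98, 87, 83, 82, 82, 81, 82, 82, 83, 85, 82, 82, 82, 83, 86, 97, 120, 150, 187, 223, 239, 241, 241, 241, 241, 241, 241, 241], [242, 242, 242, 242, 242, 239, 223, 174, 135, 93, 83, 81, 83, 87, 86, 82, 81, 82, 82, 83, 97, 127, 129, 130, 130, 129, 119, 88, 82, 82, 96, 136, 180, 217, 239, 241, 241, 241, 241, 242], [242, 242, 242, 241, 236, 207, 174, 138, 96, 83, 82, 83, 98, 128, 133, 134, 136, 143, 149, 141, 137, 135, 132, 131, 131, 130, 128, 114, 90, 87, 88, 100, 136, 176, 206, 231, 241, 241, 242, 242], [242, 242, 242, 240, 228, 198, 171, 136, 131, 137, 159, 188, 196, 204, 207, 210, 213, 214, 214, 212, 211, 210, 209, 205, 201, 188, 158, 135, 130, 131, 131, 131, 139, 172, 216, 225, 240, 241, 242, 242]]
[241, 241, 242, 239, 196, 133, 92, 82, 82, 83, 83, 83, 88, 122, 141, 194, 210, 212, 212, 212] [241, 241, 242, 239, 194, 133, 93, 81, 83, 94, 97, 97, 101, 124, 137, 183, 206, 211, 211, 211]
```

Call:
{"name": "move_arm", "arguments": {"moves": [{"gripper":0,"x":0.1,"y":0.04,"z":0,"roll":0},{"gripper":0,"x":0,"y":0,"z":0.7,"roll":0},{"gripper":0,"x":0,"y":0,"z":0.6,"roll":0},{"gripper":0,"x":0,"y":0,"z":0,"roll":0},{"gripper":0,"x":0,"y":0,"z":0,"roll":0}]}}

```text
time_s: 21.08
eef_pos: [0.5023, -0.185, 0.2921]
eef_rot: [-0.0, 0.997, 0.077, -0.0]
wrist_force: [-1.3, -0.5, 0.0]
opening: 0.192
```

Call:
{"name": "move_arm", "arguments": {"moves": [{"gripper":0,"x":0,"y":0,"z":0.3,"roll":0},{"gripper":0,"x":0,"y":0,"z":0,"roll":0}]}}

```text
time_s: 21.32
eef_pos: [0.5023, -0.185, 0.289]
eef_rot: [-0.0, 0.997, 0.077, -0.0]
wrist_force: [0.2, 0.8, -1.4]
opening: 0.191
```

Call:
{"name": "move_arm", "arguments": {"moves": [{"gripper":0,"x":0,"y":0,"z":0.2,"roll":0},{"gripper":0,"x":0,"y":0,"z":0,"roll":0}]}}

```text
time_s: 21.58
eef_pos: [0.5023, -0.185, 0.287]
eef_rot: [-0.0, 0.997, 0.077, -0.0]
wrist_force: [0.5, -0.0, -2.1]
opening: 0.189
```

Call:
{"name": "move_arm", "arguments": {"moves": [{"gripper":0,"x":0,"y":0,"z":0.2,"roll":0},{"gripper":0,"x":0,"y":0,"z":0,"roll":0}]}}

```text
time_s: 21.82
eef_pos: [0.5023, -0.185, 0.285]
eef_rot: [-0.0, 0.997, 0.077, -0.0]
wrist_force: [-0.1, 0.4, -1.5]
opening: 0.194
```

Call:
{"name": "move_arm", "arguments": {"moves": [{"gripper":0,"x":0,"y":0,"z":0.2,"roll":0},{"gripper":0,"x":0,"y":0,"z":0,"roll":0}]}}

```text
time_s: 22.08
eef_pos: [0.5023, -0.185, 0.283]
eef_rot: [-0.0, 0.997, 0.077, -0.0]
wrist_force: [-0.3, -0.8, -0.7]
opening: 0.195
```

Call:
{"name": "move_arm", "arguments": {"moves": [{"gripper":0,"x":0,"y":0,"z":0.4,"roll":0},{"gripper":0,"x":0,"y":0,"z":0,"roll":0}]}}

```text
time_s: 22.32
eef_pos: [0.5022, -0.1849, 0.2788]
eef_rot: [-0.0, 0.997, 0.077, -0.0]
wrist_force: [-0.4, 1.1, -0.6]
opening: 0.19
```

Call:
{"name": "move_arm", "arguments": {"moves": [{"gripper":0,"x":0,"y":0,"z":0.4,"roll":0},{"gripper":0,"x":0,"y":0,"z":0.4,"roll":0},{"gripper":0,"x":0,"y":0,"z":0,"roll":0}]}}

```text
time_s: 22.7
eef_pos: [0.5022, -0.1849, 0.2707]
eef_rot: [-0.0, 0.997, 0.077, -0.0]
wrist_force: [-0.2, 0.1, -1.7]
opening: 0.192
```

Call:
{"name": "move_arm", "arguments": {"moves": [{"gripper":0,"x":0,"y":0,"z":0.4,"roll":0},{"gripper":0,"x":0,"y":0,"z":0,"roll":0}]}}

```text
time_s: 22.95
eef_pos: [0.5022, -0.185, 0.2668]
eef_rot: [-0.0, 0.997, 0.077, -0.0]
wrist_force: [-0.8, 0.4, -0.8]
opening: 0.194
```

Call:
{"name": "move_arm", "arguments": {"moves": [{"gripper":0,"x":0,"y":0,"z":0.25,"roll":0},{"gripper":0,"x":0,"y":0,"z":0,"roll":0}]}}

```text
time_s: 23.2
eef_pos: [0.5023, -0.185, 0.2645]
eef_rot: [-0.0, 0.997, 0.077, -0.0]
wrist_force: [0.5, -0.1, -1.3]
opening: 0.191
```

Call:
{"name": "move_arm", "arguments": {"moves": [{"gripper":0,"x":0,"y":0,"z":0.2,"roll":0},{"gripper":0,"x":0,"y":0,"z":0,"roll":0}]}}

```text
time_s: 23.45
eef_pos: [0.5023, -0.185, 0.2626]
eef_rot: [-0.0, 0.997, 0.077, -0.0]
wrist_force: [-0.7, 0.2, -0.6]
opening: 0.193
```

Call:
{"name": "move_arm", "arguments": {"moves": [{"gripper":0,"x":0,"y":0,"z":0.1,"roll":0},{"gripper":0,"x":0,"y":0,"z":0,"roll":0}]}}

```text
time_s: 23.7
eef_pos: [0.5023, -0.185, 0.2616]
eef_rot: [-0.0, 0.997, 0.077, -0.0]
wrist_force: [0.9, -0.1, -1.6]
opening: 0.197
```

Call:
{"name": "move_arm", "arguments": {"moves": [{"gripper":0,"x":0,"y":0,"z":0.1,"roll":0},{"gripper":0,"x":0,"y":0,"z":0,"roll":0}]}}

```text
time_s: 23.95
eef_pos: [0.5024, -0.1851, 0.2609]
eef_rot: [0.0, 0.997, 0.077, 0.0]
wrist_force: [-0.5, -0.4, 0.6]
opening: 0.19
```

Call:
{"name": "move_arm", "arguments": {"moves": [{"gripper":0,"x":0,"y":0,"z":0.1,"roll":0},{"gripper":0,"x":0,"y":0,"z":0,"roll":0}]}}

```text
time_s: 24.2
eef_pos: [0.5024, -0.1851, 0.26]
eef_rot: [0.0, 0.997, 0.077, 0.0]
wrist_force: [-1.9, 1.1, 3.9]
opening: 0.193
```

Call:
{"name": "move_arm", "arguments": {"moves": [{"gripper":60,"x":0,"y":0,"z":0,"roll":0},{"gripper":60,"x":0,"y":0,"z":0,"roll":0},{"gripper":60,"x":0,"y":0,"z":0,"roll":0},{"gripper":60,"x":0,"y":0,"z":-2,"roll":0},{"gripper":60,"x":0,"y":0,"z":-4,"roll":0}]}}

```text
time_s: 24.82
eef_pos: [0.5016, -0.1846, 0.3185]
eef_rot: [-0.001, 0.997, 0.077, -0.002]
wrist_force: [0.7, -0.1, 0.2]
opening: 0.597
```

Call:
{"name": "move_arm", "arguments": {"moves": [{"gripper":60,"x":0,"y":-3,"z":-4,"roll":0},{"gripper":60,"x":0,"y":-4,"z":-2,"roll":0},{"gripper":60,"x":0,"y":0,"z":0,"roll":0},{"gripper":60,"x":0,"y":0,"z":0,"roll":0}]}}

```text
time_s: 25.32
eef_pos: [0.4915, -0.1159, 0.3794]
eef_rot: [0.0, 0.997, 0.077, -0.0]
wrist_force: [0.2, -0.7, 0.1]
opening: 0.591
```

```bash
python3 - <<'E'
from h import *
from bench import ctrl
o,c=wrist("w12");print(o["eef_pos"],o["wrist_force"],o["time_s"])
# post top detection by scene & wrist: segment brightness near expected places
rail=np.array([-.0,-1,0]);p=np.array((.5022,-.185,.12));nb=None
s=ctrl.camera("scene");cv2.imwrite("pics/s2.png",s["img"][:,:,::-1])
for n,cc in(("wrist",c),("scene",s)):
    print(n,"new top",proj(cc,p).round(1))
a=load("scene")["img"].astype(int);d=np.abs(s["img"].astype(int)-a).max(2)>40
n,l,st,ct=cv2.connectedComponentsWithStats(d.astype(np.uint8))
for i in range(1,n):
    if st[i,4]>8:print("changed",st[i],ct[i].round(0))
b=s["img"];g=b.mean(2).astype(int)
q=proj(s,p).round().astype(int);print(q);print(g[q[1]-8:q[1]+16,q[0]-8:q[0]+9])
E
```

```text
[ 0.49153558 -0.11591345  0.37935788] [ 0.22471369 -0.68823483  0.10224745] 25.325
wrist new top [256.4 273.4]
scene new top [189.1 181.7]
changed [191   0  24  38 398] [200.  14.]
changed [218   0  31  28 264] [239.   7.]
changed [ 233    0   69   66 3073] [272.  35.]
changed [ 358    0   44   55 1217] [381.  26.]
changed [220   7   7   5  20] [223.   9.]
changed [195  18  36  47 719] [215.  42.]
changed [ 143   43  143  159 4716] [202. 132.]
changed [211  92   7   9  24] [215.  97.]
changed [  23   94  153  126 7320] [ 84. 153.]
changed [331 153   7   9  45] [334. 157.]
changed [141 184   7  10  27] [145. 187.]
changed [  10  194  124  102 3697] [ 52. 254.]
changed [132 200  26   6  63] [143. 203.]
changed [  0 301   4   4  11] [  1. 303.]
[189 182]
[[128 132 134 133 136 145 149 151 151 149 150 150 150 151 151 151 150]
 [149 150 150 149 149 150 150 151 151 149 150 149 149 149 148 149 148]
 [150 149 149 149 148 148 148 148 147 147 146 146 146 145 145 145 145]
 [147 147 146 146 146 144 145 144 144 143 143 143 142 141 141 141 140]
 [144 144 143 143 143 141 141 140 142 142 142 141 139 
[... 666 characters left out ...]
244 244 244 244 243 219 161 153 155 171 210 239 244 244 244]
 [245 245 245 245 244 244 244 225 168 153 155 167 202 237 244 244 244]
 [245 245 245 245 244 244 244 231 181 155 154 166 196 232 243 244 244]
 [244 244 245 244 244 244 244 233 188 156 154 164 189 220 240 244 244]
 [245 245 244 244 244 240 232 217 178 156 156 161 183 209 236 243 244]
 [244 244 244 240 232 216 195 181 163 154 155 159 179 205 235 243 244]
 [240 234 231 217 195 188 184 176 162 159 161 163 184 217 240 244 244]
 [217 196 193 188 185 186 189 188 182 198 203 202 222 238 243 244 244]
 [188 185 185 185 189 196 220 230 231 237 239 238 242 244 244 244 244]
 [185 189 192 196 221 232 241 244 244 244 244 244 244 244 244 244 244]]
```

```bash
python3 -c "
from bench import ctrl
print(ctrl.hand_in(),ctrl.get_obs()['time_s'])"
```

```text
the job is handed in; nothing more can be done
the job is handed in; nothing more can be done
```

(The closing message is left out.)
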